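Send the die shuttle to the press end

ROBOT

A 6-joint arm with a two-finger parallel gripper is mounted at the origin on the work surface. World frame = base frame: x ahead of the robot, y to its left, z up, the work surface at z = 0. Lengths are in m, angles in degrees, forces in N, time in s.
With the tool pointing down it reaches from about 0.375 to 0.925 m from the base axis. Payload 5.7 kg.
Tool frame: the origin (TCP) lies on the centre line of the jaws, within the pads' length; the fingertips stand 25 mm ahead of it and the grasp point (between the pads) lies 6 mm ahead of it (r.finger_overhang is the distance from the TCP to the fingertips, in m); z points along the fingers, y is the line along which they close (so a half turn about z gives the same grasp; the last joint's range is limited). The gripper opens to 85 mm and grips with 20 to 120 N. Pads are 22 mm wide; open, the fingers measure 114 mm over their backs; the gripper's body (76 mm by 85 mm) begins 54 mm behind the grasp point. The pads swing forward as they close: fully open they stand 13 mm farther back than shut.
Start: joints at [70.697, 20.558, 86.54, -0, 72.909, -6.595], TCP at [0.132, 0.585, 0.256] pointing down, gripper open.
Joint ranges: [-170.27, 170.27], [-57.76, 135], [12.27, 136.19], [-55.21, 235.2], [11.17, 155.16], [-170.74, 170.74]. Speed limits (degrees/s): [136.94, 136.94, 180, 180, 180, 180].

INTERFACE

Orientations are given as [roll, pitch, yaw] about the fixed x, y, z axes, in that order (R = Rz(yaw) Ry(pitch) Rx(roll)).
In Python, from bench import r gives the robot as it stands.
- The arm moves only by the tool send_rows, never from a script. Its arguments are lists of equal length, an entry for each row: "gripper": the opening, from 0 (shut) to 1 (fully open); "dp": the shift along the tool's x, y, z in m, a list of three; "twist": the turn about the tool's z in degrees. A call has 1 to 20 rows; each row shifts and turns the commanded pose from where the row before left it, along the tool's axes as they then stand; what a row does not reach is not made up. A row lasts 1/10 s, in which the tool goes at most 50 mm and 8.59 degrees, less where a joint would pass 70% of its speed; a pose out of reach is approached as far as the arm can. A call is refused whole if a number of a shift passes 0.05 or a number of a turn 8.59, either way. A call with a gripper value outside its range is refused whole. The fingers move at their own pace and stop on an object; "newtons" is the grip in N (left out, the last holds). Time passes only in rows, so rows that do not move let the fingers close. It gives the time, the measured TCP pose, the force, the opening and the grip force at its end, in the units of the state.
- r.state(): the state, without advancing time (a new reading comes with each control period).
- r.camera(name): name is "scene" or "top"; returns a dict with "frame" (400x640x3 uint8, red, green, blue), "depth" (400x640 float32, m along the optical axis (not along the pixel's ray), 0 where there is no reading), "K" (3x3 intrinsics, pixels), "k1" (the pictures are not rectified: a ray, as slopes to the right and down, at radius r is drawn at 1 + k1 r^2 times it, then the intrinsics apply), "R" (3x3) and "t" (3): a world point X has camera coordinates R X + t. Camera axes: x right, y down, z forward; pixel columns grow to the right and rows downward; lengths in m; the calibration is good to about 2 mm. A picture is of the moment at which its call begins.
- r.hand_in(): hands the job in; it is judged then, once.
Trained networks look in a picture, given as the dict that the camera call returned (one of the last four; its "shot" number tells which), for a name from the list of things; names that differ only in an ending like _2 or _b are one class to them, and where a whole thing is asked for, a point or a joint stands for the part that bears it (a point fixed in the world has none). Each returns a list of dicts, best first, with "score" (0 to 1); they miss things now and then, are a little off and sometimes report something else, mostly with a low value. They report only what shows in the picture. A call takes as long as a camera call. They do not tell look-alikes from the thing itself.
- r.boxes_of(picture, label): "bbox" ([left, top, width, height] in pixels, round what is visible of it).
- r.masks_of(picture, label): "mask" (400x640 bool, what is visible of it) and "bbox" ([left, top, width, height] in pixels, round what is visible of it).
The state is a dict: "t": time; "q": joint angles; "joint_vel": joint speeds; "effort": joint torques, N m; "ee_pos": TCP position; "ee_rot": TCP orientation; "wrist_force": force on the tool from outside, world axes, zero at the start; "moment": the same for the moment, N m; "opening": finger opening in m; "gripper_force": force on a finger pad.
Only numpy, scipy, OpenCV 4.12 (cv2) and the standard library are available. Lean on these libraries where they do the work, as an engineer would, in place of code of your own. Each camera call takes 0.05 s, during which the arm holds its last target. There are 200 camera calls.

TASK

The forging press's die shuttle is locked at the loading end of its short rail. With the fingertips, press its round lock button down and, keeping it held down all the way, push the shuttle along the rail until it is fully against the end stop; then let go so that the button springs up and locks it there. Do not lift the steel die that rides on the shuttle, and leave the other things on the bench where they are.

Things in the scene. Friction and masses are not known exactly. Their poses are not given: they have to be found in the camera images.
- rail: fixed slide of steel lying on the bench: dark base plate 300 x 110 x 12 mm, two guide bars, an upright plate at each end. Origin on the bench surface (z = 0), mid-width, directly below the middle of the lock button's path. Its x axis points along the slide from the loading end (back plate, at x -98..-80 mm) to the end stop (plate at x 168..188 mm with a round rubber pad, top 70 mm above the bench); z is up. It may lie at any yaw.
- shuttle (a joint): travel of the shuttle along the rail's +x, in m: 0 at the loading end, 0.110 hard against the end stop. An aluminium carriage plate 130 x 90 mm, top face 50 mm above the bench, 0.9 kg; it drags with about 2.5 N and stays where left. With the button up, a latch catches between teeth spaced 23 mm along the travel: play 2 mm at either end, 9 mm elsewhere. It cannot be lifted off the rail.
- lock_button (a joint): how far the lock button is pressed, in m: 0 up, 0.010 at its bottom stop. It frees the latch when pressed beyond 0.0065. Spring: about 2.4 N to start, 6.4 N at the bottom; it springs up when let go.
- lock_top (a point): centre of the top face of the lock button, a black round cap of 32 mm diameter, on the shuttle's mid-width near its loading end. 66 mm above the bench when up, 56 mm when fully pressed, 6 mm above the carriage plate. It travels with the shuttle: in the rail's frame its x is -0.055 m + the shuttle's travel, y is 0.
- shuttle_plate (a point): top middle of the near face of the push plate, an upright aluminium plate 70 mm wide (along the rail's y), 7 mm thick, standing across the shuttle, top 84 mm above the bench. This face looks back towards the button, is 22 mm from the button's centre on the end-stop side, and a fingertip on the button can push forward against it.
- die_seat (a point): centre of the floor of the shallow pocket (walls 10 mm high) on the end-stop half of the shuttle, in which the die sits; 65 mm from the button's centre, 50 mm above the bench.
- die: loose dark steel die block 60 x 50 x 36 mm with a groove along its top, 0.4 to 0.9 kg, sitting in the pocket; it rides along. Origin at the centre of its underside; its top is 86 mm above the bench.
- flux_jar: bystander: jar, 56 mm diameter, 75 mm high, standing about 120 mm beside the rail's middle line; origin at the centre of its underside
- billet: bystander: square steel bar 130 x 25 x 25 mm lying about 110 mm beside the rail's middle line; origin at the centre of its underside
- spanner: bystander: spanner lying about 120 mm beside the rail's middle line; origin under its middle
- spacer: bystander: brass ring 52 mm outer diameter, 22 mm high, about 120 mm beside the rail's middle line; origin at the centre of its underside
- hammer: bystander: hammer lying at the right of the bench; origin under its middle
- scale_brush: bystander: brush lying at the left of the bench; origin under its middle
- bolt_bin: bystander: grey open bin 150 x 110 x 60 mm at the left of the bench; origin at the centre of its underside
There are look-alikes about, which are no part of the job. Leave any pink or yellow look-alike of the die alone.

How it is judged:
By the outcome, as a careful person would: the job done as asked, in the order asked, and still so for the second after the job is handed in, with the robot touching nothing.
It also fails if it takes over 38 s, if anything falls off the work surface, if the arm or the gripper's body presses on something with over 40 N, if the wrist force passes 120 N, or if a joint passes its speed limit or range.

## Working session

There is one attempt and no reset: what is moved stays moved. The work goes in short steps, Python scripts to look and compute and a tool call to move; the robot and the scene stay as the last step left them, time stands still between calls to the robot, and variables do not carry over. Pictures are saved under pics/ and viewed, at most 10 in all, crops included, and the job is handed in when it is done.

Besides the shell and the picture viewer there is one more tool, called after "Call:" by a JSON object that holds its "op" and its "data", one argument or row to a line. send_rows: Moves the arm, as the interface text tells. Its arguments: {"type":"object","properties":{"gripper":{"type":"array","items":{"type":"number"}},"dp":{"type":"array","items":{"type":"array","items":{"type":"number"}}},"twist":{"type":"array","items":{"type":"number"}},"newtons":{"type":"number"}},"required":["gripper","dp","twist"]}

```bash
ls; mkdir -p pics; cat > h.py <<'E'
import numpy as np, cv2
from bench import r
def ray(c,u,v):
    K=c["K"]; p=np.array([(u-K[0,2])/K[0,0],(v-K[1,2])/K[1,1]]); q=p.copy()
    for _ in range(20): q=p/(1+c["k1"]*(q@q))
    return np.array([q[0],q[1],1.])
def world(c,u,v,d=None):
    if d is None: d=c["depth"][int(round(v)),int(round(u))]
    return c["R"].T@(ray(c,u,v)*d-c["t"])
def onplane(c,u,v,z):
    o=-c["R"].T@c["t"]; w=c["R"].T@ray(c,u,v); return o+w*(z-o[2])/w[2]
def pix(c,X):
    x=c["R"]@np.array(X)+c["t"]; s=x[:2]/x[2]; s=s*(1+c["k1"]*(s@s)); return c["K"][0,0]*s[0]+c["K"][0,2],c["K"][1,1]*s[1]+c["K"][1,2]
E
python3 - <<'E'
from h import *
for n in("top","scene"):
    c=r.camera(n); cv2.imwrite(f"pics/{n}0.png",c["frame"][:,:,::-1])
    print(n,"campos",(-c["R"].T@c["t"]).round(3))
    for l in("rail","shuttle","lock_button","lock_top","shuttle_plate","die","die_seat"):
        for f in (r.boxes_of(c,l) or [])[:3]:
            b=f["bbox"];u,v=b[0]+b[2]/2,b[1]+b[3]/2
            print(l,round(f["score"],2),np.round(b),world(c,u,v).round(3))
print(r.state())
E
```

```text
pics
top campos [ 0.483 -0.011  1.412]
rail 0.68 [313. 171.  95.  54.] [ 0.549 -0.139  0.088]
rail 0.6 [452. 166.  27.  79.] [ 0.524 -0.492  0.027]
shuttle 0.57 [324. 179.  42.  38.] [ 0.549 -0.09   0.082]
lock_button 0.47 [327. 196.  12.  13.] [ 0.536 -0.054  0.065]
lock_button 0.36 [325. 181.  43.  37.] [ 0.545 -0.095  0.081]
shuttle_plate 0.92 [323. 181.  47.  36.] [ 0.548 -0.096  0.079]
shuttle_plate 0.66 [328. 200.   8.  10.] [ 0.528 -0.05   0.072]
die 0.74 [276. 144.  23.  20.] [0.7   0.095 0.022]
die 0.64 [341. 187.  26.  21.] [ 0.552 -0.119  0.075]
die 0.61 [323. 124.  22.  22.] [ 0.76  -0.061  0.031]
die_seat 0.7 [321. 184.  46.  33.] [ 0.541 -0.089  0.075]
scene campos [ 1.273 -0.304  1.393]
rail 0.62 [242. 187.  88.  73.] [ 0.563 -0.156  0.015]
shuttle 0.83 [280. 194.  43.  35.] [ 0.571 -0.099  0.079]
shuttle 0.51 [328. 222.  15.  20.] [ 0.673 -0.016  0.069]
lock_button 0.61 [306. 196.  11.   9.] [ 0.534 -0.051  0.067]
shuttle_plate 0.95 [281. 191.  42.  38.] [ 0.57  -0.098  0.087]
die 0.82 [322. 253.  20.  23.] [ 0.763 -0.06   0.029]
die 0.79 [360. 226.  23.  17.] [0.71  0.101 0.041]
die 0.78 [344. 185.  20.  23.] [0.551 0.099 0.038]
die_seat 0.88 [281. 194.  42.  37.] [ 0.572 -0.098  0.079]
{'t': 0.8, 'q': array([ 7.06979147e+01,  2.05537648e+01,  8.65388686e+01,  1.06539170e-03,
        7.29084394e+01, -6.59387822e+00]), 'joint_vel': array([-0.05550127,  0.0904884 ,  0.00304806,  0.07220465, -0.00357162,
        0.0332634 ]), 'effort': array([-4.05562942e-04, -5.27531111e+01, -2.79032350e+01, -1.21064722e-04,
        1.53671543e-03, -1.05498194e-05]), 'ee_pos': array([0.13197844, 0.58528728, 0.25631248]), 'ee_rot': array([-1.79999051e+02, -1.13478730e-03,  1.67291480e+02]), 'wrist_force': array([-0.2396464, -0.2660996,  0.4086597]), 'moment': array([-0.01069929,  0.03057852,  0.04740501]), 'gripper_force': 0.0, 'opening': 0.0853259467938621}
```

```bash
python3 - <<'E'
import cv2
a=cv2.imread("pics/top0.png")[150:250,260:420];b=cv2.imread("pics/scene0.png")[160:285,220:380]
cv2.imwrite("pics/c.png",cv2.vconcat([cv2.resize(a,(640,400)[:2] if 0 else (480,300),interpolation=2),cv2.resize(b,(384,300),interpolation=2) if 0 else cv2.resize(b,(480,300) if 0 else (480,300),interpolation=2)]))
E
```

```text
(no output)
```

View pics/c.png

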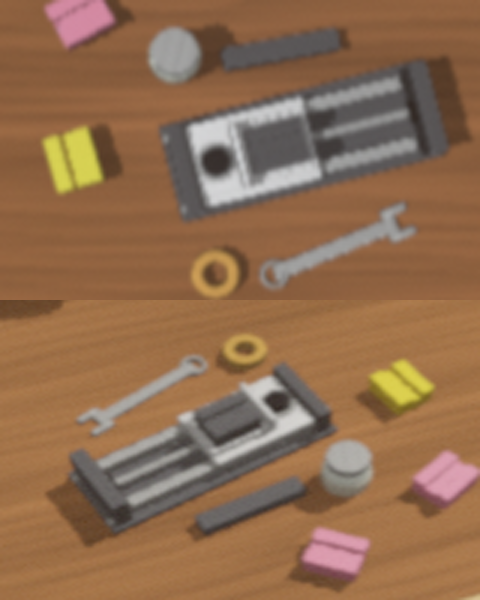

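View pics/top0.png

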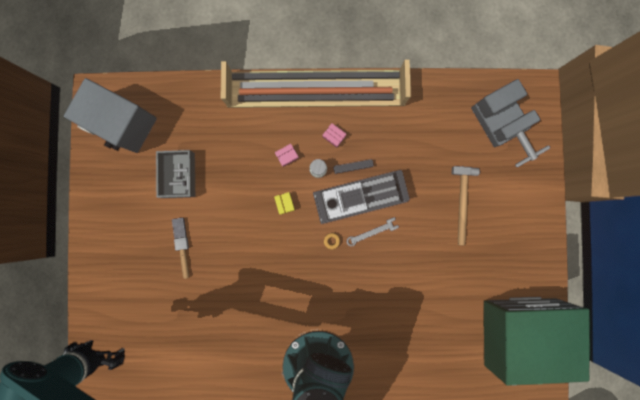

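The top view shows the rail at about (313–408, 171–225). The back plate is on the left, the button at (332,203), the die in its pocket at (353,197), and the end stop on the right at about (403,188). The dark die in the pocket is the real one. The pink ones at (287,155) and (334,134) and the yellow one at (285,203) are look-alikes to leave alone.

```bash
python3 - <<'E'
from h import *
for n,box in(("top",(325,192,16,20)),("scene",(302,190,18,16))):
    c=r.camera(n); g=c["frame"].mean(2); m=r.masks_of(c,"rail")[0]["mask"]
    P=np.array([world(c,u,v) for v,u in np.argwhere(m) if c["depth"][v,u]>0])
    P=P[(P[:,2]>.004)&(P[:,2]<.1)]
    rc=cv2.minAreaRect((P[:,:2]*1000).astype(np.float32)); bx=cv2.boxPoints(rc)
    print(n,"rect",np.round(rc[0],1),np.round(rc[1],1),round(rc[2],1),bx.round(0).tolist())
    x,y,w,h=box; s=g[y:y+h,x:x+w]; print(s.astype(int))
    lab=r.boxes_of(c,"lock_button")[0]; print(lab)
    b=lab["bbox"]; print("btn z.066",onplane(c,b[0]+b[2]/2,b[1]+b[3]/2,.066).round(4))
    for l in("shuttle_plate","shuttle","die"):
        print(l,[(np.round(f["bbox"]),round(f["score"],2)) for f in r.boxes_of(c,l)[:4]])
print(r.finger_overhang)
E
```

```text
top rect [ 558.9 -145.6] [112.4 299.7] 13.6 [[469.0, -13.0], [540.0, -304.0], [649.0, -278.0], [578.0, 13.0]]
[[206 205 206 210 212 210 209 209 209 208 197 178 187 163 133 123]
 [212 212 211 211 210 210 210 209 209 208 196 176 194 178 139 120]
 [211 212 212 211 210 210 211 210 210 208 198 179 194 186 143 118]
 [211 212 212 211 210 210 210 211 209 208 200 181 183 188 151 120]
 [210 211 210 209 208 206 204 204 203 204 203 188 174 190 170 132]
 [208 210 206 202 193 186 180 178 176 181 195 188 172 196 185 142]
 [204 206 195 181 165 148 135 130 128 138 160 164 164 194 189 144]
 [197 196 174 152 125 101  87  81  80  94 116 129 146 178 189 152]
 [189 180 144 114  83  63  56  54  56  65  85 106 126 158 191 170]
 [167 157 113  75  55  51  49  48  49  52  67  89 111 149 194 183]
 [150 144  94  55  50  50  49  49  47  49  55  76 102 141 190 188]
 [143 141  88  53  50  49  49  49  49  48  52  71 100 131 175 189]
 [133 138  91  55  51  51  50  49  48  49  53  73 104 128 158 191]
 [124 139 107  66  52  51  50  50  49  50  60  86 116 141 160 194]
 [118 141 128  85  57  52  51  50  51  56  77 109 14
[... 1735 characters left out ...]
52  57  51  67  94 114 106  78]
 [101 115 141 174 186 160 103  59  56  55  52  55  57  64 101 131 134 102]
 [111 112 121 147 176 175 138  84  55  53  51  52  55  65 104 142 152 137]
 [110 109 113 125 158 182 171 130  76  50  50  51  53  75 118 154 171 170]
 [107 106 108 113 137 168 183 168 116  61  45  56  75 106 139 167 186 186]]
{'bbox': [304.6, 196.8, 11.4, 7.4], 'score': 0.56}
btn z.066 [ 0.5312 -0.0554  0.066 ]
shuttle_plate [(array([279., 192.,  43.,  36.]), 0.63)]
shuttle [(array([280., 192.,  44.,  37.]), 0.67)]
die [(array([285., 198.,  23.,  21.]), 0.87), (array([344., 186.,  18.,  22.]), 0.87), (array([321., 251.,  23.,  30.]), 0.86), (array([360., 226.,  21.,  19.]), 0.61)]
0.025
```

```bash
python3 - <<'E'
from h import *
for n,(x,y,w,h) in(("top",(326,197,12,17)),("scene",(307,197,11,9))):
    c=r.camera(n); g=c["frame"].mean(2)[y:y+h,x:x+w]; wt=np.clip(130-g,0,60)
    v,u=np.mgrid[y:y+h,x:x+w]; u=(u*wt).sum()/wt.sum(); v=(v*wt).sum()/wt.sum()
    print(n,u,v,world(c,u,v).round(4),onplane(c,u,v,.064).round(4))
E
```

```text
top 331.7489904816845 203.45175944620712 [ 0.5337 -0.0495  0.0662] [ 0.5338 -0.0495  0.064 ]
scene 312.81744075829386 201.15668246445497 [ 0.5377 -0.0486  0.0681] [ 0.5354 -0.0478  0.064 ]
```

Call:
{"op": "send_rows", "data": {
  "gripper": [0,0,0,0,0,0,0,0,0,0,0,0,0,0,0,0,0,0,0,0],
  "dp": [
    [-0.015,-0.015,0],
    [-0.027,-0.027,0.003],
    [-0.027,-0.027,0.003],
    [-0.027,-0.027,0.003],
    [-0.027,-0.027,0.003],
    [-0.027,-0.027,0.003],
    [-0.027,-0.027,0.003],
    [-0.027,-0.027,0.003],
    [-0.027,-0.027,0.003],
    [-0.027,-0.027,0.003],
    [-0.027,-0.027,0.003],
    [-0.027,-0.027,0.003],
    [-0.027,-0.027,0.003],
    [-0.027,-0.027,0.003],
    [-0.027,-0.027,0.003],
    [-0.027,-0.027,0.003],
    [-0.027,-0.027,0.003],
    [-0.027,-0.027,0.003],
    [-0.027,-0.027,0.003],
    [-0.015,-0.015,0]
  ],
  "twist": [0,0,0,0,0,0,0,0,0,0,0,0,0,0,0,0,0,0,0,0]
}}

```text
t: 3.5
ee_pos: [0.5236, -0.0343, 0.2022]
ee_rot: [-180.0, 0.1, 167.2]
wrist_force: [-0.5, 0.6, 0.3]
opening: 0.0005
gripper_force: 0.0
```

Call:
{"op": "send_rows", "data": {
  "gripper": [0,0,0,0,0,0,0,0,0,0],
  "dp": [
    [0,0,0],
    [0,0,0],
    [0,0,0],
    [0,0,0],
    [0,0,0],
    [0,0,0],
    [0,0,0],
    [0,0,0],
    [0,0,0],
    [0,0,0]
  ],
  "twist": [7,7,7,7,7,7,7,7,7.6,0]
}}

```text
t: 4.5
ee_pos: [0.5219, -0.0316, 0.2024]
ee_rot: [180.0, 0.0, 103.6]
wrist_force: [-0.1, 0.2, 0.3]
opening: -0.0001
gripper_force: 0.0
```

Call:
{"op": "send_rows", "data": {
  "gripper": [0,0,0,0,0,0],
  "dp": [
    [-0.013,0.004,0.02],
    [-0.013,0.004,0.02],
    [0,0,0.02],
    [0,0,0.02],
    [0,0,0.007],
    [0,0,0]
  ],
  "twist": [0,0,0,0,0,0]
}}

```text
t: 5.1
ee_pos: [0.535, -0.0548, 0.1145]
ee_rot: [-179.9, -0.1, 103.8]
wrist_force: [-1.1, 0.4, 0.3]
opening: 0.0
gripper_force: 0.0
```

```bash
python3 - <<'E'
from h import *
s=r.state(); print(s["ee_pos"],s["ee_rot"],s["wrist_force"])
im=[]
for n,(x,y) in(("top",(290,160)),("scene",(250,165))):
    c=r.camera(n); f=c["frame"][:,:,::-1].copy()
    im.append(cv2.resize(f[y:y+70,x:x+110],(770,490),interpolation=2)[:300 if 0 else 490])
    print(n,pix(c,s["ee_pos"]-[0,0,.025]),pix(c,[.5343,-.049,.066]))
cv2.imwrite("pics/d.png",cv2.resize(cv2.vconcat(im),(471,600)))
E
```

```text
[ 0.53502143 -0.05480357  0.11449851] [-1.79882979e+02 -5.28955162e-02  1.03806770e+02] [-1.10396143  0.3954735   0.27805612]
top (np.float64(333.66850561763533), np.float64(202.7242307510169)) (np.float64(331.60215233432604), np.float64(203.2619671714756))
scene (np.float64(310.80850237491063), np.float64(197.82063992104682)) (np.float64(312.36989285841935), np.float64(200.70363680609452))
```

View pics/d.png

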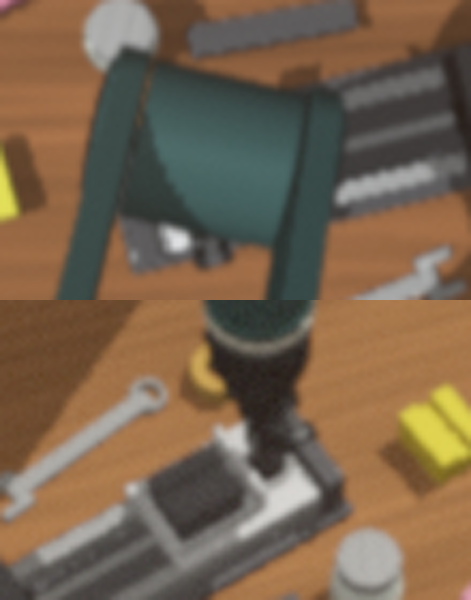

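The scene view shows the shut fingertips directly over the button, between the back plate and the push plate. I'm lowering in small steps.

Call:
{"op": "send_rows", "data": {
  "gripper": [0,0,0,0],
  "dp": [
    [0,0,0.008],
    [0,0,0.008],
    [0,0,0.005],
    [0,0,0]
  ],
  "twist": [0,0,0,0]
}}

```text
t: 5.6
ee_pos: [0.5351, -0.0548, 0.0935]
ee_rot: [-179.9, -0.0, 103.7]
wrist_force: [0.2, -0.3, -0.0]
opening: -0.0001
gripper_force: 0.0
```

Call:
{"op": "send_rows", "data": {
  "gripper": [0,0,0],
  "dp": [
    [0,0,0.003],
    [0,0,0.002],
    [0,0,0]
  ],
  "twist": [0,0,0]
}}

```text
t: 5.9
ee_pos: [0.536, -0.055, 0.0894]
ee_rot: [180.0, 0.0, 103.7]
wrist_force: [-0.2, 1.4, 2.0]
opening: 0.0001
gripper_force: 1.4
```

Call:
{"op": "send_rows", "data": {
  "gripper": [0,0,0],
  "dp": [
    [0,0,0.002],
    [0,0,0.002],
    [0,0,0]
  ],
  "twist": [0,0,0]
}}

```text
t: 6.2
ee_pos: [0.536, -0.055, 0.0854]
ee_rot: [180.0, 0.0, 103.7]
wrist_force: [-0.3, 0.4, 5.3]
opening: -0.0
gripper_force: 2.2
```

Call:
{"op": "send_rows", "data": {
  "gripper": [0,0,0,0],
  "dp": [
    [0,0,0.002],
    [0,0,0.002],
    [0,0,0.001],
    [0,0,0]
  ],
  "twist": [0,0,0,0]
}}

```text
t: 6.6
ee_pos: [0.536, -0.055, 0.081]
ee_rot: [180.0, 0.0, 103.7]
wrist_force: [-2.1, 0.5, 10.8]
opening: -0.0001
gripper_force: 5.4
```

Call:
{"op": "send_rows", "data": {
  "gripper": [0,0,0,0,0,0,0,0,0,0],
  "dp": [
    [-0.002,0,0],
    [-0.003,0,0],
    [-0.004,0,0],
    [-0.004,0,0],
    [-0.004,0,0],
    [-0.004,0,0],
    [-0.004,0,0],
    [-0.004,0,0],
    [-0.003,0,0],
    [0,0,0]
  ],
  "twist": [0,0,0,0,0,0,0,0,0,0]
}}

```text
t: 7.6
ee_pos: [0.5438, -0.0865, 0.081]
ee_rot: [180.0, 0.0, 103.7]
wrist_force: [-2.8, -0.1, 9.6]
opening: -0.0001
gripper_force: 5.1
```

Call:
{"op": "send_rows", "data": {
  "gripper": [0,0,0,0,0,0,0,0,0,0,0,0,0],
  "dp": [
    [-0.003,0,0],
    [-0.005,0,0],
    [-0.005,0,0],
    [-0.005,0,0],
    [-0.005,0,0],
    [-0.005,0,0],
    [-0.005,0,0],
    [-0.005,0,0],
    [-0.005,0,0],
    [-0.005,0,0],
    [-0.005,0,0],
    [-0.003,0,0],
    [0,0,0]
  ],
  "twist": [0,0,0,0,0,0,0,0,0,0,0,0,0]
}}

```text
t: 8.9
ee_pos: [0.5573, -0.141, 0.081]
ee_rot: [179.9, 0.1, 103.7]
wrist_force: [-1.5, -0.5, 9.1]
opening: -0.0001
gripper_force: 4.5
```

```bash
python3 - <<'E'
from h import *
s=r.state();print(s["ee_pos"],s["wrist_force"])
c=r.camera("scene"); f=c["frame"][:,:,::-1]
cv2.imwrite("pics/e.png",cv2.resize(f[165:265,220:340],(600,500),interpolation=2))
E
```

```text
[ 0.55728394 -0.14104644  0.08099915] [-1.48132347 -0.45777035  9.14730885]
```

View pics/e.png

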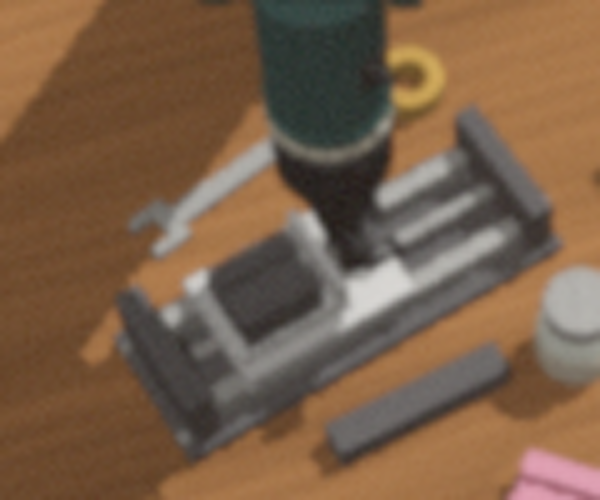

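The shuttle is riding forward with the die seated, and about 25 mm remain.

Call:
{"op": "send_rows", "data": {
  "gripper": [0,0,0,0,0,0],
  "dp": [
    [-0.003,0,0],
    [-0.004,0,0],
    [-0.004,0,0],
    [-0.004,0,0],
    [-0.003,0,0],
    [0,0,0]
  ],
  "twist": [0,0,0,0,0,0]
}}

```text
t: 9.55
ee_pos: [0.5616, -0.1584, 0.081]
ee_rot: [179.9, 0.1, 103.7]
wrist_force: [-0.3, -0.1, 9.7]
opening: -0.0
gripper_force: 4.4
```

Call:
{"op": "send_rows", "data": {
  "gripper": [0,0,0,0],
  "dp": [
    [-0.002,0,0],
    [-0.002,0,0],
    [-0.001,0,0],
    [0,0,0]
  ],
  "twist": [0,0,0,0]
}}

```text
t: 9.95
ee_pos: [0.5624, -0.162, 0.081]
ee_rot: [179.9, -0.1, 103.7]
wrist_force: [-0.9, 4.3, 10.7]
opening: 0.0003
gripper_force: 5.2
```

Call:
{"op": "send_rows", "data": {
  "gripper": [0,0,0,0],
  "dp": [
    [-0.002,0,0],
    [-0.002,0,0],
    [-0.001,0,0],
    [0,0,0]
  ],
  "twist": [0,0,0,0]
}}

```text
t: 10.35
ee_pos: [0.5629, -0.1656, 0.0809]
ee_rot: [180.0, -0.2, 103.6]
wrist_force: [-2.1, 9.6, 12.2]
opening: -0.0003
gripper_force: 6.9
```

Call:
{"op": "send_rows", "data": {
  "gripper": [0,0,0,0],
  "dp": [
    [-0.002,0,0],
    [-0.001,0,0],
    [0,0,0],
    [0,0,0]
  ],
  "twist": [0,0,0,0]
}}

```text
t: 10.75
ee_pos: [0.5629, -0.1658, 0.0809]
ee_rot: [-180.0, -0.4, 103.6]
wrist_force: [-1.0, 19.1, 15.3]
opening: -0.0
gripper_force: 12.1
```

The TCP has stopped moving and the push force has risen to 19 N, so the shuttle is hard against the stop. I'm lifting straight up.

Call:
{"op": "send_rows", "data": {
  "gripper": [0,0,0,0,0,0,0,0,0,0,0,0],
  "dp": [
    [0,0,-0.004],
    [0,0,-0.005],
    [0,0,-0.005],
    [0,0,-0.005],
    [0,0,-0.01],
    [0,0,-0.02],
    [0,0,-0.03],
    [0,0,-0.03],
    [0,0,-0.03],
    [0,0,-0.02],
    [0,0,0],
    [0,0,0]
  ],
  "twist": [0,0,0,0,0,0,0,0,0,0,0,0]
}}

```text
t: 11.95
ee_pos: [0.5637, -0.1705, 0.2388]
ee_rot: [-180.0, -0.0, 103.7]
wrist_force: [0.2, -0.7, -0.1]
opening: 0.0001
gripper_force: 0.0
```

Call:
{"op": "send_rows", "data": {
  "gripper": [0,0,0,0,0,0,0,0],
  "dp": [
    [0.02,-0.02,0],
    [0.03,-0.02,0],
    [0.03,-0.02,0],
    [0.03,-0.02,0],
    [0.03,-0.02,0],
    [0.03,-0.02,0],
    [0.02,-0.02,0],
    [0,0,0]
  ],
  "twist": [0,0,0,0,0,0,0,0]
}}

```text
t: 12.75
ee_pos: [0.3775, -0.0169, 0.2371]
ee_rot: [-179.6, -0.2, 103.8]
wrist_force: [0.1, 0.4, 0.5]
opening: 0.0003
gripper_force: 0.0
```

```bash
python3 - <<'E'
from h import *
s=r.state();print(s["ee_pos"],s["wrist_force"])
im=[]
d=np.array([.2365,-.9716]); b=np.array([.5343,-.049])+.110*d
for n,(x,y) in(("top",(300,155)),("scene",(230,170))):
    c=r.camera(n); f=c["frame"][:,:,::-1]
    im.append(cv2.resize(f[y:y+90,x:x+120],(400,300),interpolation=2))
    print(n,"expected button px",pix(c,[*b,.066]))
    for l in("lock_button","die"): 
        for q in r.boxes_of(c,l)[:3]: B=q["bbox"];u,v=B[0]+B[2]/2,B[1]+B[3]/2;print(l,round(q["score"],2),(u,v),world(c,u,v).round(4))
cv2.imwrite("pics/f.png",cv2.vconcat(im))
E
```

```text
[ 0.37752845 -0.01687027  0.23712444] [0.14045673 0.36749177 0.54928605]
top expected button px (np.float64(365.09245149447116), np.float64(194.76331798146518))
lock_button 0.6 (367.45, 193.04999999999998) [ 0.5658 -0.1637  0.064 ]
die 0.82 (335.5, 134.35) [ 0.7625 -0.0654  0.0308]
die 0.7 (287.9, 155.45) [0.6948 0.092  0.0259]
die 0.69 (389.25, 188.60000000000002) [ 0.5785 -0.2316  0.0766]
scene expected button px (np.float64(284.7186643928005), np.float64(216.03566307450347))
lock_button 0.69 (274.40000000000003, 226.3) [ 0.5977 -0.2013  0.0885]
die 0.85 (266.65, 227.54999999999998) [ 0.5917 -0.2261  0.0844]
die 0.83 (368.25, 236.95) [0.7116 0.0874 0.0359]
die 0.81 (352.85, 195.8) [0.5447 0.0983 0.0349]
```

View pics/f.png

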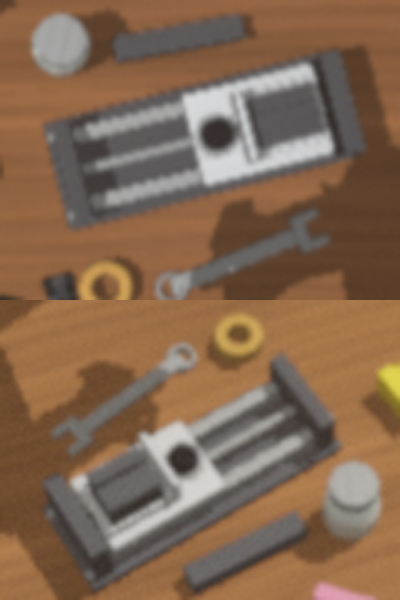

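The button shows at about (365,195) in the top view, within a pixel of where full travel puts it. The die is seated and the bystanders haven't moved.

```bash
python3 - <<'E'
from h import *
c=r.camera("top"); print([world(c,u,v)[2].round(4) for u in(364,365,366) for v in(194,195)])
print(r.hand_in())
E
```

```text
[np.float64(0.0701), np.float64(0.0706), np.float64(0.0664), np.float64(0.0614), np.float64(0.0684), np.float64(0.0664)]
the job is handed in; nothing more can be done
None
```

The job is handed in: I pushed the shuttle against the end stop with the button held down, then let go. In the last pictures the button is up, the die is still in its pocket, and the other things on the bench haven't visibly moved.

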